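# Clear a jammed battery from the feed chute

### The job

A battery has run too far down the sloping feed chute and its nose is jammed under the two yellow hooks at the low end. Slide it back up the chute until it is clear of the hooks, then lift it out and set it down flat, same side up, inside the red tray without dropping it. Leave the other battery in the grey tray, and the bottle and the solder spool behind, where they are.

Things in the scene. Friction and masses are not known exactly. Their poses are not given: they have to be found in the camera images.
- chute: Fixed aluminium chute sloping down towards the robot by 0.14 rad. Origin: on the deck's surface and centre line, at the hooks' lower edge, 30 mm over the desk. x points up the slope along the deck, z square to the deck. The deck runs from x = -35 to 200 mm; side rails at y = +-27 to +-31 mm, 8 mm high. Open above except under the hooks.
- gate (a point): Middle between the two fixed yellow hooks (chute x = 15 mm, on the deck). They span chute x = 0 to 30 mm, outside at y = +-33 mm: posts, tabs over the battery (underside 37 mm, top 43 mm over the deck), corner stops at x = 0 to 6 mm. They reach in to y = +-18 mm: a gap 36 mm wide, open from the deck up, lets fingertips push on the battery's nose.
- battery_b_center (a point): Centre of the jammed grey battery, a block 48 mm wide (its x), 84 mm long (its y, along the chute), 34 mm high, 80 g; 17 mm above its underside. Its nose starts 10 to 16 mm up-slope of the chute's origin, 14 to 20 mm of it under the hooks. It is clear once its centre is beyond chute x = 72 mm. It slides with light friction and stays on the slope where it is left.
- red_tray: Fixed shallow open red tray, 158 mm (its x) by 128 mm (its y), 12 mm high, walls and floor 4 mm thick. Origin: centre of its underside, on the desk; z up. An equal tray in grey holds the other battery; the two may have changed places.
- battery_a_center (a point): The other battery, of the same shape and size and lighter grey, loose in the grey tray, to be left alone. The point is its centre, 17 mm above its underside.
- bottle_center (a point): White dropper bottle, 36 mm diameter, 95 mm high, upright behind the work, to be left alone. Point at its centre.
- spool_center (a point): Solder spool, blue flanges, 66 mm diameter, 46 mm high, upright behind the work, to be left alone. Point at its centre.
Not all that is in view belongs to the job. Leave any green or purple look-alike of the part that bears battery_b_center alone.

How it is judged:
On the way:
1. the jammed battery has been slid back up until clear of the hooks while still lying in the chute (x of battery_b_center in the frame of chute between 0.073 and 0.19 m and z of battery_b_center in the frame of chute between 0.01 and 0.025 m and y of battery_b_center in the frame of chute between -0.012 and 0.012 m), for 0.1 s.
At the end, for the whole second after the job is handed in: The battery that was jammed lies flat (within 7 degrees), same side up, on the floor of the red tray (centre within 5 mm of its resting height and within 50 mm of the tray's middle along each side), at rest (x of battery_b_center in the frame of red_tray between -0.05 and 0.05 m and y of battery_b_center in the frame of red_tray between -0.05 and 0.05 m and z of battery_b_center in the frame of red_tray below 0.026 m and angle between battery_b_center's own z axis and vertical below 0.12 rad and linear speed of battery_b below 0.02 m/s); the robot touches nothing.
It fails at once if the battery is let go more than 35 mm above the floor of the red tray (height (world z) of battery_b_center above 0.058 m and horizontal distance between battery_b_center and red_tray below 0.09 m and contact force between battery_b and the fingers below 0.05 N).
It fails at once if the other battery is moved more than 15 mm (distance of battery_a_center from where it was at the start of the episode above 0.015 m).
It fails at once if the dropper bottle is moved more than 20 mm (distance of bottle_center from where it was at the start of the episode above 0.02 m).
It fails at once if the solder spool is moved more than 20 mm (distance of spool_center from where it was at the start of the episode above 0.02 m).
It also fails if it takes over 48 s, if anything falls off the work surface, if the arm or the gripper's body presses on something with over 40 N, if the wrist force passes 120 N, or if a joint passes its speed limit or range.

### The arm

A 6-joint arm with a two-finger parallel gripper is mounted at the origin on a cart in front of the work surface, level with it; the furniture and walls round the work are solid. World frame = base frame: x ahead of the robot, y to its left, z up, the work surface at z = 0. Lengths are in m, angles in rad, forces in N, time in s.
With the tool pointing down it reaches from about 0.3 to 0.875 m from the base axis. Payload 6.4 kg.
Tool frame: the origin (TCP) lies on the centre line of the jaws, within the pads' length; the fingertips stand bot.tcp_to_tips ahead of it and the grasp point (between the pads) lies 6 mm ahead of it (bot.tcp_to_tips is the distance from the TCP to the fingertips, in m); z points along the fingers, y is the line along which they close (so a half turn about z gives the same grasp; the last joint's range is limited). The gripper opens to 88 mm and grips with 3 to 60 N. Pads are 18 mm wide; open, the fingers measure 123 mm over their backs; the gripper's body (75 mm by 187 mm) begins 45 mm behind the grasp point.
Start: joints at [0.975, 0.181, 1.607, -0, 1.354, -0.206], TCP at [0.218, 0.532, 0.224] pointing down, gripper open.
Joint ranges: [-2.99, 2.99], [-0.89, 2.07], [0.3, 2.58], [-1.14, 4.28], [0, 2.63], [-3.12, 3.12]. Speed limits (rad/s): [2.57, 2.57, 3.01, 3.14, 3.14, 3.14].

### API

Orientations are given as a rotation vector (axis times angle).
In Python, from workcell import bot, imaging gives the robot as it stands.
- The arm moves only by the tool arm_command, never from a script. Its argument "series" is a list of rows, each a list of 3 entries, a list of its own where there are three numbers: the shift along the tool's x, y, z in cm, then the turn about the tool's z in rad, then the finger opening in cm, from 0 to 8.81. In form: [[[dx, dy, dz], roll, hand], ...]. A call has 1 to 20 rows; each row shifts and turns the commanded pose from where the row before left it, along the tool's axes as they then stand; what a row does not reach is not made up. A row lasts 1/8 s, in which the tool goes at most 62.5 mm and 10.7 degrees, less where a joint would pass 70% of its speed; a pose out of reach is approached as far as the arm can. A call with a gripper value outside its range is refused whole. The fingers move at their own pace and stop on an object; "squeeze" is the grip in N (left out, the last holds). Time passes only in rows, so rows that do not move let the fingers close. It gives the time, the measured TCP pose, the force, the opening and the grip force at its end, in the units of the state.
- bot.read_state(): the state, without advancing time (a new reading comes with each control period).
- imaging.capture(name): name is "scene" or "top" or "wrist"; returns a dict with "image" (400x640x3 uint8, red, green, blue), "z_map" (400x640 float32, m along the optical axis (not along the pixel's ray), 0 where there is no reading), "vfov" (degrees; the focal length in pixels is half the picture's height over the tangent of half this angle, whatever the lens; pixels are square), "cx", "cy" (the principal point, pixels), "k1" (the pictures are not rectified: a ray, as slopes to the right and down, at radius r is drawn at 1 + k1 r^2 times it, then the intrinsics apply), "extrinsics" (4x4, takes a point from world to camera coordinates). Camera axes: x right, y down, z forward; pixel columns grow to the right and rows downward; lengths in m; the calibration is good to about 2 mm. A picture is of the moment at which its call begins.
- bot.sign_off(): hands the job in; it is judged then, once.
The state is a dict: "t": time; "qpos": joint angles; "qvel": joint speeds; "joint_efforts": joint torques, N m; "ee_pos": TCP position; "eef_rot": TCP orientation; "wrist_force": force on the tool from outside, world axes, zero at the start; "wrist_torque": the same for the moment, N m; "opening": opening from 0.0 (shut) to 1.0 (fully open); "grasp_force": force on a finger pad.
Only numpy, scipy, OpenCV 4.12 (cv2) and the standard library are available. Lean on these libraries where they do the work, as an engineer would, in place of code of your own. Each camera call takes 0.05 s, during which the arm holds its last target. There are 200 camera calls.

## Working session

There is one attempt and no reset: what is moved stays moved. The work goes in short steps, Python scripts to look and compute and a tool call to move; the robot and the scene stay as the last step left them, time stands still between calls to the robot, and variables do not carry over. Pictures are saved under pics/ and viewed, at most 10 in all, crops included, and the job is handed in when it is done.

Besides the shell and the picture viewer there is one more tool, called after "Request:" as name(argument=value, ...), one argument or row to a line, values as JSON. arm_command: Moves the arm, as the interface text tells. Its arguments: {"type":"object","properties":{"series":{"type":"array"},"squeeze":{"type":"number"}},"required":["series"]}

```bash
mkdir -p pics; cat > h.py <<'E'
import numpy as np, cv2, pickle
from workcell import bot, imaging
def cap(n):
    c=imaging.capture(n); pickle.dump(c,open(f'{n}.pkl','wb')); return c
def cloud(c):
    h,w=c['z_map'].shape; f=h/2/np.tan(np.radians(c['vfov'])/2)
    K=np.array([[f,0,c['cx']],[0,f,c['cy']],[0,0,1]])
    v,u=np.mgrid[:h,:w].astype(float)
    p=cv2.undistortPoints(np.stack([u,v],-1).reshape(-1,1,2),K,np.array([c['k1'],0,0,0,0.])).reshape(h,w,2)
    z=c['z_map'][...,None]; P=np.concatenate([p*z,z],-1)
    T=np.linalg.inv(c['extrinsics']); W=P@T[:3,:3].T+T[:3,3]; W[c['z_map']==0]=np.nan
    return W
E
python3 - <<'E'
from h import *
for n in('scene','top'):
    c=cap(n); cv2.imwrite(f'pics/{n}1.png',c['image'][...,::-1]); print(n,c['k1'],c['vfov'],np.linalg.inv(c['extrinsics'])[:3,3])
print(bot.tcp_to_tips,bot.read_state())
E
```

```text
scene -0.0512023121251721 49.69449649181592 [-0.07657496 -0.36177705  0.86559414]
top -0.038022786766557584 52.221969725804875 [ 0.33939028 -0.00579786  1.01188667]
0.025 {'t': 0.1, 'qpos': array([ 9.74679506e-01,  1.81509521e-01,  1.60787809e+00, -6.77882584e-06,
        1.35382072e+00, -2.06300836e-01]), 'qvel': array([ 9.47684350e-05, -9.61486203e-04, -1.77979503e-03, -5.03254083e-05,
        1.50783166e-03, -1.27633316e-03]), 'joint_efforts': array([ 2.05447923e-04, -4.34820163e+01, -3.42694402e+01,  7.03525404e-02,
        3.40713467e-02, -7.80417326e-05]), 'ee_pos': array([0.21820837, 0.53144349, 0.22339067]), 'eef_rot': array([-6.08328497e-01, -3.08149469e+00,  2.33996178e-03]), 'wrist_force': array([-0.00870011,  0.13155251,  0.88948913]), 'wrist_torque': array([ 0.00919488,  0.00183353, -0.00812968]), 'grasp_force': 0.0, 'opening': 0.9999882008529175}
```

View pics/top1.png

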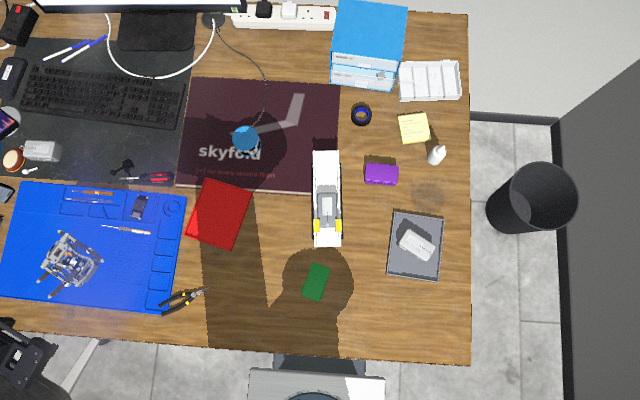

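View pics/scene1.png

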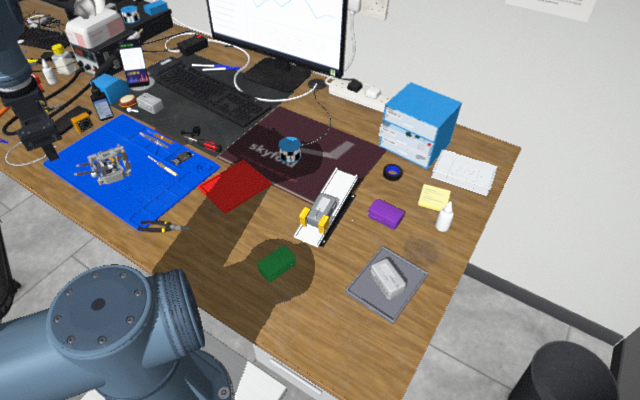

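The top view has world x up and y to the left. The red tray is at about (219,213), and the chute runs from (327,247) to (326,150). The yellow hooks are at (317,226) and (337,226), with the battery at (326,205). The grey tray is at (415,245), and the green and purple look-alikes stand clear of the work. Next I'll measure these from the depth data.

```bash
python3 - <<'E'
from h import *
for n in('top','scene'):
    c=pickle.load(open(n+'.pkl','rb')); W=cloud(c); I=c['image'].astype(int); R,G,B=I[...,0],I[...,1],I[...,2]
    hsv=cv2.cvtColor(c['image'],cv2.COLOR_RGB2HSV)
    h=W[...,2]
    print(n)
    roi=(W[...,0]>.2)&(W[...,0]<.8)&(abs(W[...,1])<.5)
    red=roi&(R>110)&(G<50)&(B<50)&(h<.03)&(h>-.01)
    def comp(m):
        k,l,s,_=cv2.connectedComponentsWithStats(m.astype(np.uint8)); return l==1+np.argmax(s[1:,4])
    m=comp(red); r=cv2.minAreaRect(W[m][:,:2].astype(np.float32)); print('red',r,np.nanpercentile(h[m],[5,50,95]))
    y=roi&(hsv[...,0]>18)&(hsv[...,0]<32)&(hsv[...,1]>180)&(hsv[...,2]>120)&(h>.03)
    k,l,s,ce=cv2.connectedComponentsWithStats(y.astype(np.uint8))
    for i in range(1,k):
        if s[i,4]>8: P=W[l==i]; print('yel',s[i],P.min(0).round(4),P.max(0).round(4),np.median(P,0).round(4))
    # raised white chute near
    near=roi&(h>.02)&(W[...,0]<.75)
    k,l,s,ce=cv2.connectedComponentsWithStats(near.astype(np.uint8))
    for i in range(1,k):
        if s[i,4]>60:
            P=W[l==i]; r=cv2.minAreaRect(P[:,:2].astype(np.float32)); print('obj',ce[i].round(),s[i,4],np.round(r[0],4),np.round(r[1],4),round(r[2],2),'z',np.percentile(P[:,2],[5,50,95]).round(3))
E
```

```text
top
red ((0.51351398229599, 0.2766926884651184), (0.13207069039344788, 0.16011230647563934), 76.18653869628906) [0.00104754 0.00426716 0.01179298]
yel [314 220   6  12  38] [0.4734 0.0165 0.0693] [0.5002 0.0283 0.0799] [0.4871 0.0204 0.0746]
yel [336 221   3  10  21] [ 0.4793 -0.0273  0.0729] [ 0.5003 -0.0213  0.0793] [ 0.4911 -0.0241  0.0752]
obj [245. 140.] 586 [0.7005 0.2207] [0.0661 0.0637] 4.42 z [0.028 0.047 0.05 ]
obj [437. 154.] 228 [ 0.6898 -0.2634] [0.0356 0.0284] 59.07 z [0.025 0.057 0.085]
obj [326. 198.] 2595 [0.5628 0.0053] [0.2343 0.066 ] 5.05 z [0.027 0.053 0.076]
obj [381. 173.] 636 [ 0.6376 -0.1276] [0.0834 0.0496] 88.26 z [0.028 0.034 0.037]
obj [156. 176.] 242 [0.5931 0.4423] [0.0232 0.0859] 4.99 z [0.021 0.024 0.028]
obj [416. 244.] 717 [ 0.4641 -0.2186] [0.0827 0.0523] 60.73 z [0.029 0.038 0.041]
obj [315. 281.] 708 [0.3609 0.0182] [0.047  0.0834] 75.01 z [0.031 0.034 0.037]
obj [ 27. 347.] 1004 [0.2164 0.4659] [0.0683 0.0326] 89.86 z [0.309 0.344 0.359]
scene
red ((0.5121525526046753, 0.2744283974170685), (0.13246838748455048, 0.1604803055524826), 75.5980987548
[... 184 characters left out ...]
.0361] [ 0.5055 -0.02    0.0761] [ 0.486  -0.0297  0.0694]
obj [21. 67.] 2314 [0.2375 0.4494] [0.0749 0.1013] 0.04 z [0.331 0.443 0.565]
obj [289. 147.] 395 [0.7009 0.219 ] [0.0705 0.0625] 34.25 z [0.024 0.045 0.049]
obj [209. 143.] 102 [0.5916 0.44  ] [0.0197 0.0814] 5.91 z [0.02  0.023 0.027]
obj [325. 208.] 2102 [0.5631 0.0027] [0.2351 0.0676] 4.52 z [0.024 0.051 0.073]
obj [386. 211.] 521 [ 0.6376 -0.1285] [0.0839 0.0505] 86.32 z [0.024 0.031 0.034]
obj [445. 215.] 280 [ 0.6916 -0.2657] [0.0304 0.036 ] 10.6 z [0.025 0.053 0.084]
obj [276. 261.] 686 [0.3609 0.0175] [0.0502 0.0846] 73.41 z [0.024 0.031 0.034]
obj [388. 277.] 733 [ 0.4634 -0.2194] [0.0821 0.0483] 62.75 z [0.024 0.035 0.038]
```

```bash
python3 - <<'E'
from h import *
c=pickle.load(open('top.pkl','rb')); im=c['image'][140:260,260:390,::-1]
cv2.imwrite('pics/crop1.png',cv2.resize(im,None,fx=5,fy=5,interpolation=cv2.INTER_CUBIC))
W=cloud(c)
for v in range(150,250,6): print(v,W[v,326].round(4))
E
```

```text
150 [0.6788 0.0138 0.0568]
156 [0.6627 0.0128 0.0584]
162 [0.6493 0.0119 0.0523]
168 [0.6338 0.0108 0.0526]
174 [0.6197 0.0099 0.0485]
180 [0.6053 0.0089 0.0456]
186 [0.5898 0.0079 0.0469]
192 [0.5675 0.0065 0.0766]
198 [0.5533 0.0055 0.0753]
204 [0.5394 0.0046 0.0731]
210 [0.5252 0.0036 0.0722]
216 [0.5116 0.0027 0.0687]
222 [0.4978 0.0018 0.0661]
228 [0.489  0.0011 0.031 ]
234 [4.747e-01 1.000e-04 2.860e-02]
240 [ 0.4601 -0.0009  0.0289]
246 [ 0.4484 -0.0017  0.0026]
```

View pics/crop1.png

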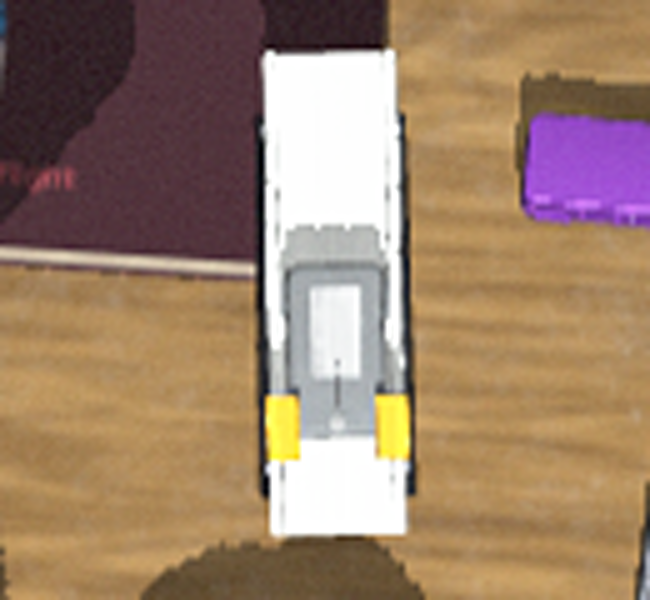

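The crop shows the battery nose at crop row 437, under the yellow tabs at crop (283,427) and (393,427). The chute yaw is about 4.8°, with its origin near (0.481, -0.002, 0.030). The red tray is near (0.513, 0.2755), and its long axis is at -14°. I'll move above the battery and look from close by.

Request:
arm_command(
  series=[
    [[0, 0, 0], -0.158, 8.8],
    [[0, 0, 0], -0.158, 8.8],
    [[0, 0, 0], -0.157, 8.8],
    [[-2.26, -4.6, 0], 0, 8.8],
    [[-2.26, -4.6, 0], 0, 8.8],
    [[-2.26, -4.6, 0], 0, 8.8],
    [[-2.26, -4.6, 0], 0, 8.8],
    [[-2.26, -4.6, 0], 0, 8.8],
    [[-2.26, -4.6, 0], 0, 8.8],
    [[-2.26, -4.6, 0], 0, 8.8],
    [[-2.26, -4.6, 0], 0, 8.8],
    [[-2.26, -4.6, 0], 0, 8.8],
    [[-2.26, -4.6, 0], 0, 8.8],
    [[-2.26, -4.6, 0], 0, 8.8],
    [[-2.26, -4.6, 0], 0, 8.8],
    [[0, 0, 0], 0, 8.8],
    [[0, 0, 0], 0, 8.8],
  ],
)

```text
t: 2.22
ee_pos: [0.5339, 0.0047, 0.2236]
eef_rot: [0.13, -3.137, -0.001]
wrist_force: [-0.8, -0.4, 0.2]
opening: 0.998
grasp_force: 0.0
```

```bash
cat >> h.py <<'E'
from scipy.spatial.transform import Rotation as Ro
def todelta(target,s=None):
    s=s or bot.read_state(); R=Ro.from_rotvec(s['eef_rot']).as_matrix()
    print('pos',s['ee_pos'].round(4),'toolY deg',np.degrees(np.arctan2(R[1,1],R[0,1])).round(2),'delta cm',(R.T@(np.array(target)-s['ee_pos'])*100).round(2))
E
python3 - <<'E'
from h import *
c=cap('wrist'); cv2.imwrite('pics/w1.png',c['image'][...,::-1]); W=cloud(c); h=W[...,2]
hsv=cv2.cvtColor(c['image'],cv2.COLOR_RGB2HSV)
y=(hsv[...,0]>18)&(hsv[...,0]<32)&(hsv[...,1]>180)&(hsv[...,2]>120)&(h>.06)&(h<.09)
k,l,s,ce=cv2.connectedComponentsWithStats(y.astype(np.uint8))
for i in range(1,k):
    if s[i,4]>80: P=W[l==i]; print('yel',s[i],cv2.minAreaRect(P[:,:2].astype(np.float32)),np.median(P[:,2]))
# battery top: height above deck plane 34
X=(W[...,0]-.481)*np.cos(.0838)+(W[...,1]+.002)*np.sin(.0838)
dz=(W[...,2]-.03)*np.cos(.14)-X*np.sin(.14)
m=(dz>.029)&(dz<.039)&(X>0)&(X<.13)&(abs(W[...,1])<.05)&~y
P=W[m]; print(m.sum(),np.median(dz[m]),cv2.minAreaRect(P[:,:2].astype(np.float32)))
d=(abs(dz)<.004)&(X>.11)&(X<.2)&(abs(W[...,1])<.05); print('deck',np.median(dz[d]))
todelta([.535,.003,.2])
E
```

```text
yel [281 113  18  35 602] ((0.49376174807548523, -0.026056701317429543), (0.028850695118308067, 0.014820066280663013), 4.406335830688477) 0.0759973613669026
yel [341 112  17  36 511] ((0.4891526997089386, 0.02482086420059204), (0.02950667031109333, 0.013936368748545647), 5.146946430206299) 0.07609076656757546
4316 0.0351717313396457 ((0.5252835750579834, 0.0018729474395513535), (0.08830397576093674, 0.045039307326078415), 5.231394290924072)
deck 0.0012953098933691475
pos [0.5339 0.0052 0.2238] toolY deg 94.8 delta cm [-0.09 -0.23  2.38]
```

View pics/w1.png

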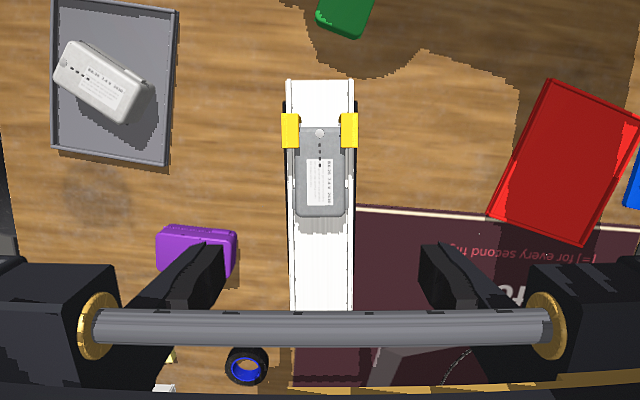

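The wrist view shows the battery at about (320,172), with its nose under the tabs at (290,130) and (348,130). The path for the fingers on both sides is clear. I'll descend over the battery, centred on it, with the tips just above the rails, and close.

Request:
arm_command(
  series=[
    [[0.2, -0.24, 3], 0, 8.8],
    [[0, 0, 3], 0, 8.8],
    [[0, 0, 3], 0, 8.8],
    [[0, 0, 3], 0, 8.8],
    [[0, 0, 2], 0, 8.8],
    [[0, 0, 0.8], 0, 8.8],
    [[0, 0, 0], 0, 8.8],
    [[0, 0, 0], 0, 8.8],
  ],
  squeeze=12,
)

```text
t: 3.28
ee_pos: [0.5335, 0.002, 0.0773]
eef_rot: [-0.132, 3.137, -0.001]
wrist_force: [0.0, -0.4, 0.6]
opening: 1.001
grasp_force: 0.0
```

Request:
arm_command(
  series=[
    [[0, 0, 0], 0, 6.5],
    [[0, 0, 0], 0, 5.5],
    [[0, 0, 0], 0, 4.0],
    [[0, 0, 0], 0, 4.0],
    [[0, 0, 0], 0, 4.0],
    [[0, 0, 0], 0, 4.0],
  ],
)

```text
t: 4.03
ee_pos: [0.5328, 0.0018, 0.0762]
eef_rot: [0.131, -3.139, -0.0]
wrist_force: [-0.2, 0.5, -0.3]
opening: 0.452
grasp_force: 0.0
```

```bash
python3 - <<'E'
from h import *
c=cap('scene'); cv2.imwrite('pics/s2.png',cv2.resize(c['image'][120:280,240:440,::-1],None,fx=3.5,fy=3.5))
s=bot.read_state(); todelta([.532,.0027,.076]); print(s['opening'],s['grasp_force'],s['wrist_force'])
E
```

```text
pos [0.5329 0.0017 0.0762] toolY deg 94.77 delta cm [0.08 0.1  0.02]
0.4522966831996993 0.0 [-0.00579829  0.17318606 -0.58966825]
```

View pics/s2.png

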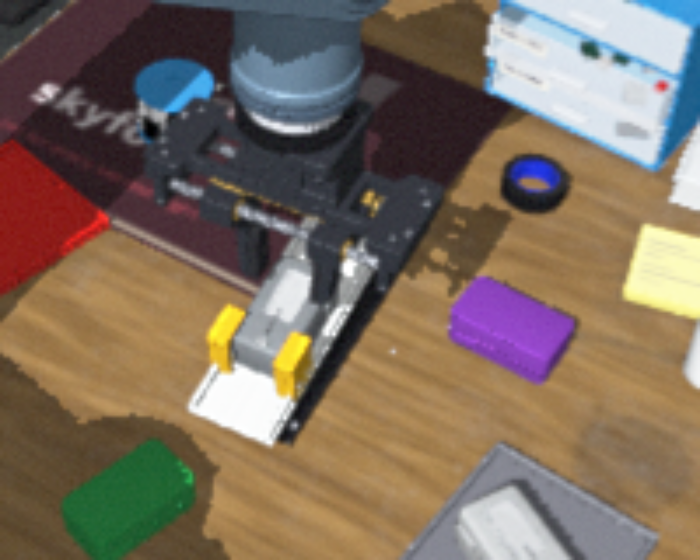

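The crop shows the fingers at (250,270) and (325,295), apparently either side of the battery. The opening reads 40 mm with zero grip force, which doesn't fit a 48 mm block, so I'll look closer.

```bash
python3 - <<'E'
from h import *
c=cap('wrist'); cv2.imwrite('pics/w2.png',c['image'][...,::-1])
W=cloud(c); np.save('w2.npy',W)
for v in range(60,330,15): print(v,W[v,320].round(4))
E
```

```text
60 [ 0.4403 -0.0069  0.0023]
75 [ 0.4504 -0.006   0.0266]
90 [ 0.4586 -0.0054  0.0272]
105 [ 0.4668 -0.0047  0.0298]
120 [ 0.4751 -0.004   0.0302]
135 [ 0.4834 -0.0033  0.0318]
150 [ 0.4918 -0.0026  0.0336]
165 [ 0.4939 -0.0024  0.0673]
180 [ 0.5012 -0.0018  0.0678]
195 [ 0.5086 -0.0012  0.0687]
210 [ 0.5155 -0.0006  0.0713]
225 [0.523  0.     0.0721]
240 [0.5311 0.0007 0.0718]
255 [0.5379 0.0013 0.0748]
270 [0.5458 0.0019 0.0756]
285 [0.5541 0.0026 0.076 ]
300 [0.5626 0.0033 0.0765]
315 [ 0.5066 -0.001   0.1712]
```

View pics/w2.png

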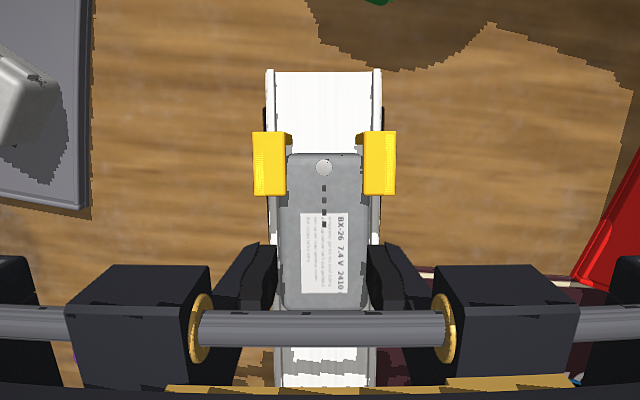

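The wrist view shows the battery from (322,155) to (322,310), with both fingers right beside it. I'll close further until they stop.

Request:
arm_command(
  series=[
    [[0, 0, 0], 0, 3.0],
    [[0, 0, 0], 0, 3.0],
    [[0, 0, 0], 0, 2.0],
    [[0, 0, 0], 0, 2.0],
  ],
)

```text
t: 4.62
ee_pos: [0.5328, 0.0018, 0.0762]
eef_rot: [-0.131, 3.139, -0.0]
wrist_force: [-0.3, 0.3, 0.2]
opening: 0.231
grasp_force: 0.0
```

```bash
python3 - <<'E'
from h import *
c=cap('scene'); a=cv2.resize(c['image'][165:245,275:375,::-1],(500,400),interpolation=cv2.INTER_CUBIC)
w=cap('wrist'); b=cv2.resize(w['image'][120:400,180:460,::-1],(300,300))
o=np.zeros((400,800,3),np.uint8); o[:,:500]=a; o[:300,500:]=b; cv2.imwrite('pics/m3.png',o)
s=bot.read_state(); print(s['opening'],s['grasp_force'],s['wrist_force'])
W=cloud(w)
for v in (255,275,295): print(v,[(u,*W[v,u].round(3)) for u in range(230,420,10)])
E
```

```text
0.22953466477143428 0.0 [-0.40028301 -0.33956579 -0.41365988]
255 [(230, np.float64(0.578), np.float64(-0.061), np.float64(0.002)), (240, np.float64(0.578), np.float64(-0.054), np.float64(0.001)), (250, np.float64(0.577), np.float64(-0.047), np.float64(0.002)), (260, np.float64(0.577), np.float64(-0.04), np.float64(0.001)), (270, np.float64(0.525), np.float64(-0.02), np.float64(0.106)), (280, np.float64(0.526), np.float64(-0.016), np.float64(0.103)), (290, np.float64(0.526), np.float64(-0.012), np.float64(0.102)), (300, np.float64(0.539), np.float64(-0.009), np.float64(0.074)), (310, np.float64(0.539), np.float64(-0.004), np.float64(0.074)), (320, np.float64(0.538), np.float64(0.001), np.float64(0.075)), (330, np.float64(0.539), np.float64(0.006), np.float64(0.073)), (340, np.float64(0.537), np.float64(0.011), np.float64(0.074)), (350, np.float64(0.524), np.float64(0.013), np.float64(0.103)), (360, np.float64(0.523), np.float64(0.017), np.float64(0.103)), (370, np.float64(0.522), np.float64(0.02), np.float64(0.105)), (380, np.float64(0.522), np.float64(0.025), np.float64(0.105)), (39
[... 1936 characters left out ...]
(310, np.float64(0.56), np.float64(-0.002), np.float64(0.077)), (320, np.float64(0.56), np.float64(0.003), np.float64(0.077)), (330, np.float64(0.56), np.float64(0.008), np.float64(0.075)), (340, np.float64(0.559), np.float64(0.013), np.float64(0.077)), (350, np.float64(0.535), np.float64(0.013), np.float64(0.116)), (360, np.float64(0.524), np.float64(0.014), np.float64(0.133)), (370, np.float64(0.523), np.float64(0.017), np.float64(0.134)), (380, np.float64(0.521), np.float64(0.019), np.float64(0.137)), (390, np.float64(0.522), np.float64(0.023), np.float64(0.136)), (400, np.float64(0.501), np.float64(0.016), np.float64(0.17)), (410, np.float64(0.498), np.float64(0.017), np.float64(0.175))]
```

View pics/m3.png

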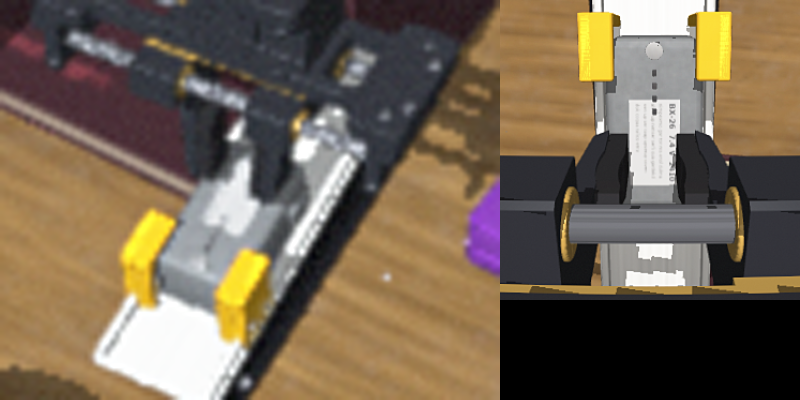

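The fingers hang above the battery and don't straddle it. I'll measure the real tip height.

```bash
python3 - <<'E'
from h import *
w=pickle.load(open('wrist.pkl','rb')); W=cloud(w)
for u in (282,360): print(u,[(v,*[float(t) for t in W[v,u].round(3)]) for v in range(225,262,3)])
s=bot.read_state(); print(s['ee_pos'],bot.tcp_to_tips,[a for a in dir(bot) if a[0]!='_'], np.linalg.inv(w['extrinsics'])[:3,3])
E
```

```text
282 [(225, 0.525, -0.019, 0.071), (228, 0.526, -0.019, 0.072), (231, 0.528, -0.019, 0.071), (234, 0.529, -0.018, 0.072), (237, 0.531, -0.018, 0.071), (240, 0.533, -0.018, 0.072), (243, 0.535, -0.018, 0.071), (246, 0.527, -0.016, 0.093), (249, 0.526, -0.016, 0.097), (252, 0.526, -0.016, 0.1), (255, 0.526, -0.015, 0.102), (258, 0.527, -0.015, 0.104), (261, 0.526, -0.015, 0.108)]
360 [(225, 0.522, 0.02, 0.071), (228, 0.523, 0.02, 0.072), (231, 0.525, 0.02, 0.071), (234, 0.527, 0.021, 0.07), (237, 0.528, 0.021, 0.071), (240, 0.529, 0.021, 0.072), (243, 0.531, 0.021, 0.073), (246, 0.524, 0.018, 0.093), (249, 0.523, 0.017, 0.096), (252, 0.524, 0.017, 0.098), (255, 0.523, 0.017, 0.103), (258, 0.523, 0.016, 0.106), (261, 0.524, 0.016, 0.108)]
[0.53283847 0.00178551 0.07621179] 0.025 ['IKError', 'read_state', 'sign_off', 'tcp_to_tips'] [ 0.46086474 -0.00456812  0.23808519]
```

```bash
python3 - <<'E'
from h import *
w=pickle.load(open('scene.pkl','rb')); W=cloud(w)
# points near the fingers
for u in (315,316,328,329,330): print(u,[(v,*[float(t) for t in W[v,u].round(3)]) for v in range(188,212,2)])
E
```

```text
315 [(188, 0.523, 0.016, 0.131), (190, 0.521, 0.015, 0.126), (192, 0.521, 0.015, 0.119), (194, 0.523, 0.016, 0.11), (196, 0.522, 0.015, 0.105), (198, 0.523, 0.016, 0.096), (200, 0.522, 0.015, 0.09), (202, 0.533, 0.022, 0.068), (204, 0.531, 0.02, 0.064), (206, 0.523, 0.016, 0.067), (208, 0.517, 0.011, 0.068), (210, 0.512, 0.008, 0.067)]
316 [(188, 0.523, 0.013, 0.133), (190, 0.523, 0.013, 0.125), (192, 0.523, 0.013, 0.119), (194, 0.523, 0.013, 0.111), (196, 0.521, 0.012, 0.107), (198, 0.523, 0.013, 0.098), (200, 0.523, 0.012, 0.091), (202, 0.533, 0.019, 0.07), (204, 0.529, 0.016, 0.069), (206, 0.524, 0.013, 0.067), (208, 0.518, 0.009, 0.068), (210, 0.512, 0.005, 0.069)]
328 [(188, 0.502, -0.031, 0.176), (190, 0.501, -0.032, 0.171), (192, 0.5, -0.033, 0.165), (194, 0.522, -0.02, 0.132), (196, 0.523, -0.02, 0.125), (198, 0.526, -0.019, 0.114), (200, 0.524, -0.02, 0.11), (202, 0.523, -0.021, 0.104), (204, 0.522, -0.022, 0.099), (206, 0.538, -0.013, 0.07), (208, 0.534, -0.016, 0.069), (210, 0.53, -0.019, 0.067)]
329 [(188, 0.504, -0.033, 0.175), (190, 0.501, -0.034, 0.172), (192, 0.503, -0.034, 0.164), (194, 0.501, -0.035, 0.16), (196, 0.526, -0.021, 0.123), (198, 0.526, -0.022, 0.116), (200, 0.524, -0.023, 0.111), (202, 0.525, -0.023, 0.103), (204, 0.526, -0.022, 0.095), (206, 0.541, -0.014, 0.068), (208, nan, nan, nan), (210, 0.53, -0.021, 0.069)]
330 [(188, 0.504, -0.035, 0.177), (190, 0.502, -0.037, 0.172), (192, 0.503, -0.036, 0.165), (194, 0.501, -0.038, 0.161), (196, 0.523, -0.026, 0.128), (198, 0.525, -0.025, 0.118), (200, 0.526, -0.025, 0.111), (202, 0.527, -0.024, 0.102), (204, 0.545, -0.014, 0.072), (206, 0.542, -0.017, 0.069), (208, 0.537, -0.02, 0.068), (210, 0.537, -0.02, 0.061)]
```

Both cameras put the fingertips at z ≈ 0.091, 40 mm higher than the reported TCP implies, so I'll go by the cameras. I'll open, lower 4 cm and close again.

Request:
arm_command(
  series=[
    [[0, 0, -0.5], 0, 8.0],
    [[0, 0, 0], 0, 8.0],
    [[0, 0, 0], 0, 8.0],
    [[0, 0, 0], 0, 8.0],
    [[0, 0, 0], 0, 8.0],
    [[0, 0, 0], 0, 8.0],
  ],
)

```text
t: 5.48
ee_pos: [0.5328, 0.0018, 0.0811]
eef_rot: [0.131, -3.139, -0.0]
wrist_force: [-0.6, 0.0, 0.5]
opening: 0.885
grasp_force: 0.0
```

Request:
arm_command(
  series=[
    [[0, 0.1, 1.5], 0, 8.0],
    [[0, 0, 1.5], 0, 8.0],
    [[0, 0, 0.9], 0, 8.0],
    [[0, 0, 0], 0, 8.0],
    [[0, 0, 0], 0, 8.0],
  ],
)

```text
t: 6.1
ee_pos: [0.533, 0.0027, 0.0423]
eef_rot: [-0.131, 3.139, -0.0]
wrist_force: [0.3, -0.6, -0.4]
opening: 0.909
grasp_force: 0.0
```

```bash
cat > tips.py <<'E'
from h import *
w=cap('wrist'); W=cloud(w); s=bot.read_state(); print(s['t'],s['ee_pos'].round(4),s['opening'],s['wrist_force'].round(2))
# dark finger pixels near the tool plane, lowest points per side
dark=(w['image'].max(-1)<70)&(abs(W[...,0]-s['ee_pos'][0]+.009)<.006)
for lo,hi in((-.08,0),(0,.08)):
    m=dark&(W[...,1]-s['ee_pos'][1]>lo)&(W[...,1]-s['ee_pos'][1]<hi)&(W[...,2]>.02)&(W[...,2]<.13)
    P=W[m]; i=np.argsort(P[:,2])[:12]; print(m.sum(),P[i].round(3)[::3].tolist())
E
python3 tips.py
```

```text
6.15 [0.5332 0.0027 0.0426] 0.9082038123294667 [-0.39  0.67  0.52]
3103 [[0.523, -0.025, 0.043], [0.528, -0.047, 0.058], [0.529, -0.041, 0.058], [0.528, -0.046, 0.058]]
4217 [[0.522, 0.046, 0.058], [0.522, 0.043, 0.058], [0.525, 0.042, 0.058], [0.521, 0.049, 0.059]]
```

Request:
arm_command(
  series=[
    [[0, 0, 0.5], 0, 8.0],
    [[0, 0, 0], 0, 6],
    [[0, 0, 0], 0, 5],
    [[0, 0, 0], 0, 3.5],
    [[0, 0, 0], 0, 3.5],
    [[0, 0, 0], 0, 3.5],
  ],
  squeeze=12,
)

```text
t: 6.9
ee_pos: [0.5328, 0.0028, 0.0373]
eef_rot: [-0.131, 3.139, -0.0]
wrist_force: [-1.2, -0.2, 1.2]
opening: 0.529
grasp_force: 12.0
```

Gripped at 47 mm with 12 N. Now I'll pull it up the slope by about 36 mm.

Request:
arm_command(
  series=[
    [[-0.2, 0, -0.04], 0, 3.5],
    [[-0.5, 0, -0.07], 0, 3.5],
    [[-0.5, 0, -0.07], 0, 3.5],
    [[-0.5, 0, -0.07], 0, 3.5],
    [[-0.5, 0, -0.07], 0, 3.5],
    [[-0.5, 0, -0.07], 0, 3.5],
    [[-0.5, 0, -0.07], 0, 3.5],
    [[-0.4, 0, -0.06], 0, 3.5],
    [[0, 0, 0], 0, 3.5],
    [[0, 0, 0], 0, 3.5],
    [[0, 0, 0], 0, 3.5],
  ],
)

```text
t: 8.28
ee_pos: [0.5687, 0.0057, 0.0424]
eef_rot: [-0.131, 3.139, 0.0]
wrist_force: [0.2, -0.2, -0.8]
opening: 0.531
grasp_force: 12.0
```

```bash
python3 - <<'E'
from h import *
w=cap('wrist'); cv2.imwrite('pics/w4.png',w['image'][...,::-1]); W=cloud(w); s=bot.read_state(); print(s['ee_pos'],s['wrist_force'],s['grasp_force'],s['opening'])
O=np.array([.4827,-.0013,.030]); R=Ro.from_euler('ZY',[.0838,-.14]).as_matrix(); L=(W-O)@R
m=(L[...,2]>.028)&(L[...,2]<.04)&(L[...,0]>.02)&(L[...,0]<.14)&(abs(L[...,1])<.02)
hsv=cv2.cvtColor(w['image'],cv2.COLOR_RGB2HSV); m&=~((hsv[...,1]>150))
P=L[m]; print('batt chute x',np.percentile(P[:,0],[1,99]),'z',np.median(P[:,2]),'slope',np.polyfit(P[:,0],P[:,2],1)[0],'y',np.percentile(P[:,1],[1,99]))
E
```

```text
[0.5686113  0.00575729 0.04237382] [-0.28050463 -0.03298714 -0.45599312] 11.994130373932421 0.5310834239983789
batt chute x [0.04775495 0.12679026] z 0.03546596468089119 slope 0.006569328626808017 y [-0.01955385  0.01954704]
```

View pics/w4.png

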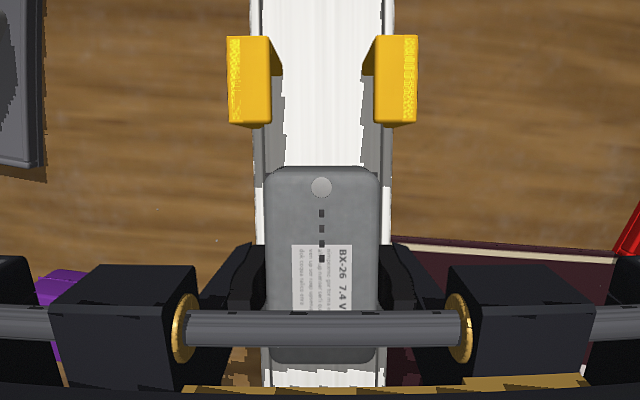

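The nose at (322,168) is well past the hooks' upper edge at about row 125. The battery centre is at chute x ≈ 88 mm and it lies flush on the deck. I'll lift, turn and carry it over the red tray.

Request:
arm_command(
  series=[
    [[0, 0, -1.5], 0, 3.5],
    [[0, 0, -3], 0, 3.5],
    [[0, 0, -3], 0, 3.5],
    [[0, 0, -2.5], 0, 3.5],
    [[0, 0, 0], 0.164, 3.5],
    [[0, 0, 0], 0.164, 3.5],
    [[1.5, 3.1, 0], 0, 3.5],
    [[1.5, 3.1, 0], 0, 3.5],
    [[1.5, 3.1, 0], 0, 3.5],
    [[1.5, 3.1, 0], 0, 3.5],
    [[1.5, 3.1, 0], 0, 3.5],
    [[1.5, 3.1, 0], 0, 3.5],
    [[1.5, 3.1, 0], 0, 3.5],
    [[1.4, 3.1, 0], 0, 3.5],
    [[0, 0, 0], 0, 3.5],
    [[0, 0, 0], 0, 3.5],
    [[0, 0, 0], 0, 3.5],
  ],
)

```text
t: 10.45
ee_pos: [0.5136, 0.2742, 0.1427]
eef_rot: [0.385, 3.118, -0.0]
wrist_force: [-0.4, -0.1, -0.8]
opening: 0.532
grasp_force: 12.0
```

```bash
python3 - <<'E'
from h import *
todelta([.513,.2755,.142]); s=bot.read_state(); print(s['opening'],s['grasp_force'],s['wrist_force'])
w=cap('wrist'); W=cloud(w); p=s['ee_pos']; R=Ro.from_rotvec(s['eef_rot']).as_matrix(); L=(W-p)@R
m=(abs(L[...,1])<.018)&(abs(L[...,0])<.06)&(W[...,2]>.1)&(W[...,2]<.19); m[310:]=0
P=L[m]; print(m.sum(),'tool x range',np.percentile(P[:,0],[1,99]),'z world at',p[2]-np.percentile(P[:,2],[5,50,95]),'slope',np.polyfit(P[:,0],P[:,2],1))
hsv=cv2.cvtColor(w['image'],cv2.COLOR_RGB2HSV); r=(w['image'][...,0]>100)&(w['image'][...,1]<50)&(W[...,2]<.03)
print('red',W[r].min(0),W[r].max(0))
E
```

```text
pos [0.5136 0.2742 0.1427] toolY deg 75.91 delta cm [0.09 0.11 0.07]
0.5321886281792564 11.994296674383804 [-0.42401872 -0.14021156 -0.75708529]
13194 tool x range [-0.01030555  0.04331909] z world at [0.17947102 0.1755527  0.17030316] slope [ 0.19695717 -0.03600833]
red [0.42267267 0.20395047 0.00254429] [0.60903465 0.45525188 0.02931905]
```

Request:
arm_command(
  series=[
    [[0.1, 0.1, 3], 0, 3.5],
    [[0, 0, 3], 0, 3.5],
    [[0, 0, 3], 0, 3.5],
    [[0, 0, 2], 0, 3.5],
    [[0, 0, 1.2], 0, 3.5],
    [[0, 0, 0.5], 0, 3.5],
    [[0, 0, 0], 0, 3.5],
    [[0, 0, 0], 0, 3.5],
  ],
)

```text
t: 11.5
ee_pos: [0.5133, 0.2767, 0.0164]
eef_rot: [0.383, 3.117, 0.001]
wrist_force: [0.1, 0.0, -1.0]
opening: 0.533
grasp_force: 12.0
```

Request:
arm_command(
  series=[
    [[0, 0, 0.2], 0, 3.5],
    [[0, 0, 0.2], 0, 3.5],
    [[0, 0, 0.2], 0, 3.5],
    [[0, 0, 0.2], 0, 3.5],
    [[0, 0, 0.1], 0, 3.5],
    [[0, 0, 0], 0, 3.5],
  ],
  squeeze=4,
)

```text
t: 12.25
ee_pos: [0.5127, 0.2765, 0.0064]
eef_rot: [0.384, 3.118, 0.0]
wrist_force: [0.4, -0.9, 0.7]
opening: 0.533
grasp_force: 4.0
```

```bash
cat > b.py <<'E'
from h import *
s=bot.read_state(); print(s['t'],s['ee_pos'].round(4),s['opening'],s['grasp_force'],s['wrist_force'].round(2))
w=cap('wrist'); W=cloud(w); p=s['ee_pos']; R=Ro.from_rotvec(s['eef_rot']).as_matrix(); L=(W-p)@R
sat=cv2.cvtColor(w['image'],cv2.COLOR_RGB2HSV)[...,1]
m=(abs(L[...,1])<.018)&(L[...,0]>-.05)&(L[...,0]<.06)&(W[...,2]>.02)&(W[...,2]<.06)&(sat<100)
P=W[m]; A=np.c_[P[:,:2],np.ones(len(P))]; k=np.linalg.lstsq(A,P[:,2],rcond=None)[0]
print(m.sum(),'tilt',np.hypot(*k[:2]),'zmed',np.median(P[:,2]),'xrange',np.percentile(L[m][:,0],[1,99]))
E
python3 b.py
```

```text
12.25 [0.5127 0.2765 0.0064] 0.5331587579706292 4.000013870681869 [ 0.42 -0.93  0.74]
14526 tilt 0.09520064179756926 zmed 0.04112782221334073 xrange [-0.03536911  0.04307263]
```

Request:
arm_command(
  series=[
    [[0, 0, 0.1], 0, 3.5],
    [[0, 0, 0.1], 0, 3.5],
    [[0, 0, 0.1], 0, 3.5],
    [[0, 0, 0], 0, 3.5],
  ],
  squeeze=3,
)

```text
t: 12.8
ee_pos: [0.5125, 0.2764, 0.0035]
eef_rot: [-0.383, -3.118, 0.0]
wrist_force: [0.7, -0.2, 2.0]
opening: 0.534
grasp_force: 3.0
```

```bash
python3 b.py
```

```text
12.8 [0.5125 0.2764 0.0035] 0.5338715712537146 2.999911429869826 [ 0.73 -0.24  2.02]
14472 tilt 0.04565065147872977 zmed 0.03940582729573759 xrange [-0.03594896  0.04304344]
```

Nearly flat. I'll open gently and retreat upwards.

Request:
arm_command(
  series=[
    [[0, 0, 0.1], 0, 3.5],
    [[0, 0, 0], 0, 5.0],
    [[0, 0, 0], 0, 5.6],
    [[0, 0, 0], 0, 6.4],
    [[0, 0, 0], 0, 6.4],
    [[0, 0, 0], 0, 6.4],
    [[0, 0, -1], 0, 6.4],
    [[0, 0, -3], 0, 6.4],
    [[0, 0, -4], 0, 6.4],
    [[0, 0, -4], 0, 6.4],
    [[0, 0, 0], 0, 6.4],
    [[0, 0, 0], 0, 6.4],
  ],
)

```text
t: 14.35
ee_pos: [0.5123, 0.2764, 0.1224]
eef_rot: [-0.383, -3.118, 0.0]
wrist_force: [-0.7, -0.8, -0.7]
opening: 0.724
grasp_force: 0.0
```

```bash
python3 b.py; python3 - <<'E'
from h import *
w=cap('wrist'); s=cap('scene'); o=np.hstack([cv2.resize(w['image'],(480,300)),cv2.resize(s['image'][100:300,150:363],(320,300))])
cv2.imwrite('pics/f5.png',o[...,::-1])
E
```

```text
14.35 [0.5123 0.2764 0.1224] 0.723810140879161 0.0 [-0.71 -0.81 -0.66]
5653 tilt 0.02746897425188773 zmed 0.03947540754956369 xrange [-0.03661066  0.04269296]
```

View pics/f5.png

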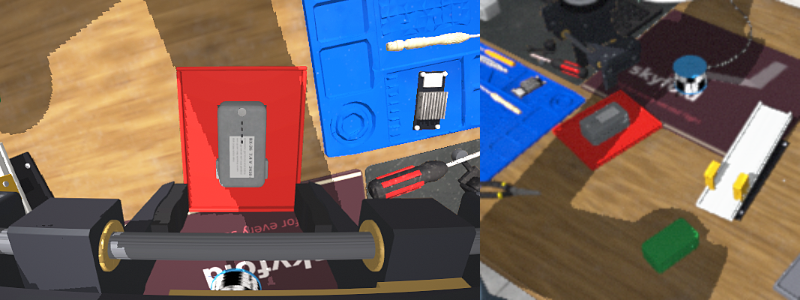

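The battery lies flat with its label up, centred in the red tray at (242,145). The gripper is clear and the chute is empty, so I'm handing in.

```bash
python3 -c "
from workcell import bot
print(bot.sign_off())"
```

```text
the job is handed in; nothing more can be done
None
```

The jammed battery was slid clear of the hooks up the chute, lifted out and set down flat, label up, in the red tray, and the job is handed in (no verdict was returned).

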